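# Snap the rosette cap onto the frame corner

## Task

Lift the loose gilt rosette cap off the post of the wooden stand and press it, knob up, onto the bare spring stud of the gilt frame corner that lacks one, through the click until it is fully home and level on its washer. Keep pressing it down firmly after the click: the job finishes with the robot still pressing the cap onto the frame corner, without letting go. Leave everything else on the bench as it lies.

Things in the scene. Friction and masses are not known exactly. Their poses are not given: they have to be found in the camera images.
- cap_mid (a point): Loose gilt rosette cap, 46 mm tall, 60 to 130 g, knob up, sitting over the stand's post with its underside on the stand's top. Point: on its axis, half-way up, 23 mm above its underside; z along the axis to the knob; round, yaw does not matter. Lower 26 mm: ribbed skirt 44 mm across. Upper 20 mm: solid round knob 28 mm across, to pinch; flat shoulder 8 mm wide round the knob's foot.
- cap_mouth (a point): Centre of the cap's underside, on its axis, 23 mm below cap_mid; z along the axis towards the knob. The skirt is hollow from below: mouth 26 mm wide in a lip 4 mm thick, inside 35 mm wide, 23 mm deep.
- stand: Fixed pale wooden block 90 x 90 x 30 mm with a plain post 18 mm across and 18 mm tall in the middle of its top, under the cap; origin at the centre of its underside on the bench, z up.
- seat_top (a point): Centre of the top of the rigid steel washer (48 mm across) on the frame corner that lacks its rosette, 32 mm above the bench; z up. A steel stud 22 mm across rises 22 mm from here, its top 6 mm tapered to 12 mm across. Four spring bulges on it, widest (30 mm across) 10 mm above the washer, are forced in by the cap's mouth.
- corner: Fixed gilt frame corner with the bare stud: block 80 x 80 x 28 mm, origin under its centre on the bench, below seat_top; mouldings 50 mm wide, 20 mm high run to 92 mm from centre along its x and y. The cap meets the bulges with its underside about 15 mm above the washer; pressing on takes some 8 to 16 N, drops with a click at 6 to 9 mm, the springs then pull it down, and it rests on the washer: fully home.
- corner_done: A second fixed frame corner, the same, that already has its rosette on (78 mm high over all): leave it. Origin under its centre on the bench.
- glue_jar: Loose jar, 54 mm across, 60 mm tall; origin at the centre of its underside. Leave it.
- brush: Loose brush lying on the bench; leave it.
- cork_block: Loose cork block 70 x 45 x 30 mm; leave it.
- scroll: Loose gilt scroll fragment, about 110 mm long and 28 mm high; leave it.
- varnish: Loose bottle 48 mm across, 100 mm tall; leave it.
- bowl: Loose white bowl 90 mm across, 40 mm tall; leave it.
Not all that is in view belongs to the job. Leave any green or purple look-alike of the corner alone. What is shaped like the part that bears cap_mid but red is not meant.

How it is judged:
On the way, in this order (a step that is already met when the one before it is completed fails the run):
1. the cap is lifted clear off the post of the stand (z of cap_mouth in the frame of stand above 0.052 m and contact force between cap and stand below 0.01 N and horizontal distance between cap_mouth and seat_top above 0.05 m), for 0.1 s.
2. the cap has clicked home on the bare stud (horizontal distance between cap_mouth and seat_top below 0.0035 m and z of cap_mouth in the frame of seat_top below 0.002 m and angle between cap_mouth's own z axis and vertical below 0.1 rad), for 0.1 s.
At the end, for the whole second after the job is handed in: The cap sits fully home on the bare stud (underside within 2 mm of the washer, within 3.5 mm of its centre, tilted under 0.1 rad), still, and the robot is still on it, pressing it onto the washer with more than 4 N (all of step 2 and contact force between cap and seat above 4 N and contact force between any of the fingers, the arm and cap above 3 N and linear speed of cap below 0.01 m/s); the arm keeps its last pose, push and grip.
It fails at once if a bystander on the bench is moved more than 25 mm (distance of any of glue_jar, brush, cork_block, scroll, varnish, bowl from where it was at the start of the episode above 0.025 m).
It also fails if it takes over 58 s, if anything falls off the work surface, if the arm or the gripper's body presses on something with over 40 N, if the wrist force passes 120 N, or if a joint passes its speed limit or range.

## Robot

A 7-joint arm with a two-finger parallel gripper is mounted at the origin on the work surface. World frame = base frame: x ahead of the robot, y to its left, z up, the work surface at z = 0. Lengths are in m, angles in rad, forces in N, time in s.
With the tool pointing down it reaches from about 0.4 to 0.85 m from the base axis. Payload 10.4 kg.
Tool frame: the origin (TCP) lies at the very end of the fingers, on their centre line; the grasp point (between the pads) lies 19 mm behind it (manip.tcp_to_grasp is the z of the grasp point in the tool frame, in m); z points along the fingers, x is the direction in which the jaws open and shut, and the axes are right-handed (so a half turn about z gives the same grasp; the last joint's range is limited). The gripper opens to 85 mm and grips with 20 to 120 N. Pads are 22 mm wide; open, the fingers measure 114 mm over their backs; the gripper's body (76 mm by 85 mm) begins 54 mm behind the grasp point. The pads swing forward as they close: fully open they stand 13 mm farther back than shut.
Start: joints at [1.188, 0.332, -0.065, 1.46, 0.022, 1.35, -0.088], TCP at [0.22, -0.585, 0.231] pointing down, gripper open.
Joint ranges: [-2.6, 2.6], [-0.5, 2.12], [-1.47, 1.34], [0.16, 2.42], [-1.27, 4.41], [0.06, 2.06], [-2.6, 2.6]. Speed limits (rad/s): [2.22, 2.22, 2.79, 2.79, 3.14, 3.14, 3.14].

## Interface

Orientations are given as a unit quaternion [x, y, z, w].
In Python, from workcell import manip gives the robot as it stands.
- The arm moves only by the tool servo_tool, never from a script. Its argument "moves" is a list of rows, each an object with "travel": the shift along the tool's x, y, z in mm, a list of three; "dr": the turn, a rotation vector about the tool's x, y, z in degrees, a list of three. A call has 1 to 12 rows; each row shifts and turns the commanded pose from where the row before left it, along the tool's axes as they then stand; what a row does not reach is not made up. A row lasts 1/8 s, in which the tool goes at most 62.5 mm and 10.7 degrees, less where a joint would pass 70% of its speed; a pose out of reach is approached as far as the arm can. A call is refused whole if a number of a shift passes 62.5 or a number of a turn 10.7, either way. A call with a gripper value outside its range is refused whole. "claw" is the closure, from 0 (fully open) to 1 (shut), set as the call begins (left out, the last holds). The fingers move at their own pace and stop on an object; "squeeze" is the grip in N (left out, the last holds). Time passes only in rows, so rows that do not move let the fingers close. It gives the time, the measured TCP pose, the force and the opening at its end, in the units of the state.
- manip.get_obs(): the state, without advancing time (a new reading comes with each control period).
- manip.camera(name): name is "scene" or "top" or "wrist"; returns the picture (400x640x3 uint8, blue, green, red); there is no depth.
- manip.calibration(name): a dict with "intrinsics" (3x3 intrinsics, pixels), "distortion" ([k1, k2, p1, p2, k3] as OpenCV has them; the pictures are not rectified), "view" (4x4, takes a point from world to camera coordinates). Camera axes: x right, y down, z forward; pixel columns grow to the right and rows downward; lengths in m; the calibration is good to about 2 mm. A picture is of the moment at which its call begins: read the wrist's pose just before it. calibration takes no time and is no camera call; for the wrist camera it gives the pose at the moment of the call.
- manip.hand_in(): hands the job in, once; it reports no verdict.
The state is a dict: "clock": time; "joint_pos": joint angles; "joint_velocities": joint speeds; "tau": joint torques, N m; "position": TCP position; "ee_rot": TCP orientation; "ft_force": force on the tool from outside, world axes, zero at the start; "torque": the same for the moment, N m; "grip_width": opening from 0.0 (shut) to 1.0 (fully open).
Only numpy, scipy, OpenCV 4.12 (cv2) and the standard library are available. Lean on these libraries where they do the work, as an engineer would, in place of code of your own. Each camera call takes 0.05 s, during which the arm holds its last target. There are 200 camera calls.

## Working session

There is one attempt and no reset: what is moved stays moved. The work goes in short steps, Python scripts to look and compute and a tool call to move; the robot and the scene stay as the last step left them, time stands still between calls to the robot, and variables do not carry over. Pictures are saved under pics/ and viewed, on a budget of 10 in all, crops included, one or two more only if the job needs it, and the job is handed in when it is done.

Besides the shell and the picture viewer there is one more tool, called after "Request:" by a JSON object that holds its "op" and its "data", one argument or row to a line. servo_tool: Moves the arm, as the interface text tells. Its arguments: {"type":"object","properties":{"moves":{"type":"array","items":{"type":"object","properties":{"travel":{"type":"array","items":{"type":"number"}},"dr":{"type":"array","items":{"type":"number"}}}}},"claw":{"type":"number"},"squeeze":{"type":"number"}},"required":["moves"]}

```bash
mkdir -p pics; cat > h.py <<'E'
import numpy as np, cv2
from workcell import manip
from scipy.spatial.transform import Rotation as R
def snap(n,f):
    c=manip.calibration(n); im=manip.camera(n); cv2.imwrite('pics/'+f,im); np.savez('pics/'+f+'.npz',K=c['intrinsics'],D=c['distortion'],V=c['view']); return im
def pt(f,u,v,z):
    c=np.load('pics/'+f+'.npz'); p=cv2.undistortPoints(np.array([[[u,v]]],float),c['K'],c['D'])[0,0]
    V=c['V']; Rm=V[:3,:3]; o=-Rm.T@V[:3,3]; d=Rm.T@np.array([p[0],p[1],1]); return o+d*(z-o[2])/d[2]
def px(f,P):
    c=np.load('pics/'+f+'.npz'); return cv2.projectPoints(np.array([P],float),cv2.Rodrigues(c['V'][:3,:3])[0],c['V'][:3,3],c['K'],c['D'])[0][0,0]
E
python3 - <<'E'
from h import *
snap('top','t1.png'); snap('scene','s1.png')
o=manip.get_obs(); print(o); print(manip.tcp_to_grasp)
E
```

```text
{'clock': 0.1, 'joint_pos': array([ 1.18843205,  0.33283006, -0.06468764,  1.46086416,  0.02160596,
        1.3499241 , -0.08851049]), 'joint_velocities': array([-0.00028588, -0.0017064 ,  0.00107747, -0.0023087 ,  0.00075607,
       -0.0002554 ,  0.00015828]), 'tau': array([ 3.04156674e-03, -6.26742053e+01,  5.00405801e-02, -3.92429888e+01,
        1.63844763e-02,  7.03750789e-03,  3.83248880e-05]), 'position': array([ 0.21989844, -0.58466652,  0.23057886]), 'ee_rot': array([ 8.22207882e-01, -5.69186925e-01, -5.66197870e-04, -3.48871413e-04]), 'ft_force': array([-1.23079268, -0.54530512, -0.80879849]), 'torque': array([-0.00612086, -0.01756326, -0.01906018]), 'grip_width': 1.002537315228383}
-0.0187
```

View pics/t1.png

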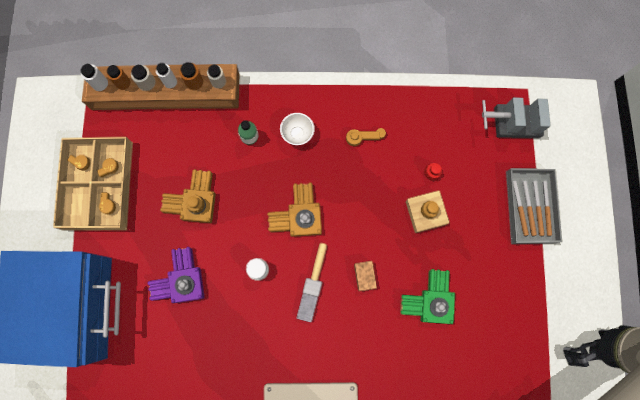

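View pics/s1.png

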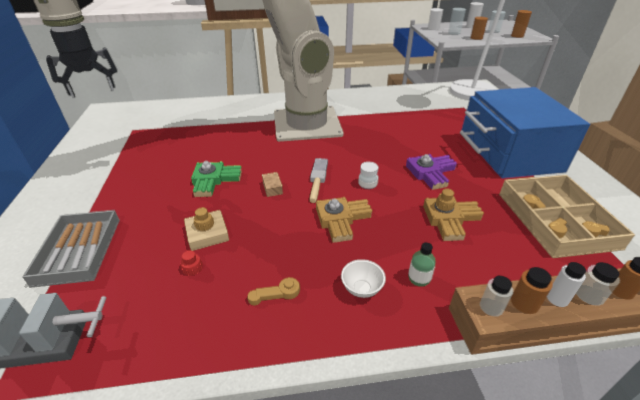

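The top view shows the cap on its stand at about (431,209), the bare gilt stud at (305,218), the finished corner at (195,202), and the red, green and purple decoys. The scene view has the cap at (204,218) and the stud at (335,206).

```bash
python3 - <<'E'
from h import *
im=cv2.imread('pics/t1.png'); 
a=pt('t1.png',431,209,.076); b=pt('t1.png',305,218,.054); print(a,b)
print(px('s1.png',a),px('s1.png',b))
o=manip.get_obs(); print(R.from_quat(o['ee_rot']).as_matrix().round(3))
Rt=R.from_quat(o['ee_rot']).as_matrix()
print('tool shift to cap',Rt.T@(a-o['position']))
c=manip.calibration('wrist'); V=c['view']; print('wrist cam pos',-V[:3,:3].T@V[:3,3],V[:3,:3].round(2),c['intrinsics'])
cv2.imwrite('pics/c1.png',cv2.resize(im[170:260,260:460],None,fx=4,fy=4,interpolation=cv2.INTER_CUBIC))
E
```

```text
[ 0.54288446 -0.30192777  0.076     ] [0.52446448 0.01137225 0.054     ]
[203.19218226 208.9603603 ] [333.68806088 199.52774574]
[[ 0.352 -0.936 -0.001]
 [-0.936 -0.352  0.001]
 [-0.001  0.    -1.   ]]
tool shift to cap [-0.15072455 -0.40185833  0.15475072]
wrist cam pos [ 0.28242391 -0.56073072  0.37248258] [[ 0.35 -0.94 -0.  ]
 [-0.9  -0.34  0.27]
 [-0.25 -0.09 -0.96]] [[301.82843283   0.         312.06104612]
 [  0.         301.82843283 196.04156948]
 [  0.           0.           1.        ]]
```

View pics/c1.png

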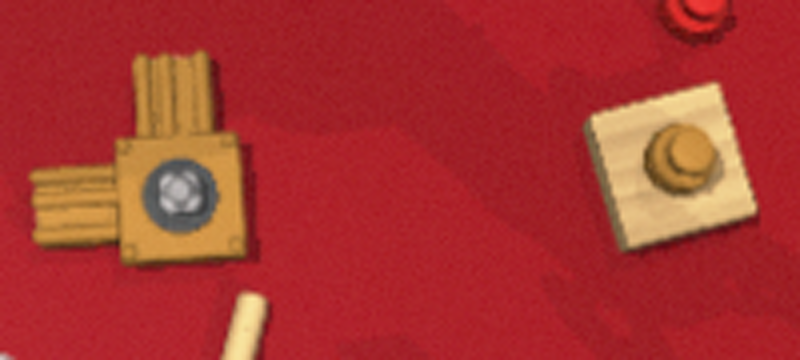

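The crop refines these to a knob top at about (432.7,208.5) and a stud top at about (305.7,217.5). I'll hover over the cap and look with the wrist camera.

Request:
{"op": "servo_tool", "data": {
  "moves": [
    {"travel": [-15, -40, 0]},
    {"travel": [-20, -55, 0]},
    {"travel": [-20, -55, 5]},
    {"travel": [-20, -55, 10]},
    {"travel": [-20, -55, 10]},
    {"travel": [-20, -55, 10]},
    {"travel": [-20, -50, 10]},
    {"travel": [-15, -37, 5]},
    {"travel": [0, 0, 0]},
    {"travel": [0, 0, 0]}
  ],
  "claw": 0.4,
  "squeeze": 70
}}

```text
$.moves[0]: bad value
```

```bash
python3 - <<'E'
from h import *
o=manip.get_obs(); print(o['position'],R.from_quat(o['ee_rot']).as_matrix().round(3),o['ft_force'],o['grip_width'],o['clock'],o['joint_pos'])
snap('wrist','w1.png')
print(px('w1.png',[.544,-.306,.076]))
E
```

```text
[ 0.21989844 -0.58466652  0.23057886] [[ 0.352 -0.936 -0.001]
 [-0.936 -0.352  0.001]
 [-0.001  0.    -1.   ]] [-1.23079268 -0.54530512 -0.80879849] 1.002537315228383 0.1 [ 1.18843205  0.33283006 -0.06468764  1.46086416  0.02160596  1.3499241
 -0.08851049]
[  98.24296224 -393.79906589]
```

View pics/w1.png

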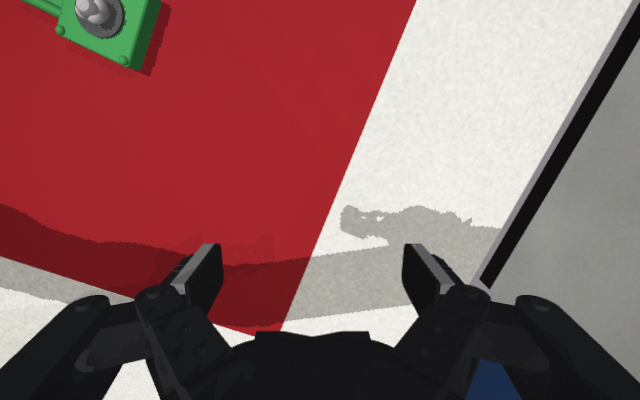

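That call was refused because every row needs "dr". The picture only shows the view at the start: fingertips at about (200,250) and (425,250), and the green corner at (100,15).

Request:
{"op": "servo_tool", "data": {
  "moves": [
    {"travel": [-15, -40, 0], "dr": [0, 0, 0]},
    {"travel": [-20, -55, 0], "dr": [0, 0, 0]},
    {"travel": [-20, -55, 5], "dr": [0, 0, 0]},
    {"travel": [-20, -55, 10], "dr": [0, 0, 0]},
    {"travel": [-20, -55, 10], "dr": [0, 0, 0]},
    {"travel": [-20, -55, 10], "dr": [0, 0, 0]},
    {"travel": [-20, -50, 10], "dr": [0, 0, 0]},
    {"travel": [-15, -37, 5], "dr": [0, 0, 0]},
    {"travel": [0, 0, 0], "dr": [0, 0, 0]},
    {"travel": [0, 0, 0], "dr": [0, 0, 0]}
  ],
  "claw": 0.4,
  "squeeze": 70
}}

```text
clock: 1.4
position: [0.543, -0.3037, 0.1811]
ee_rot: [0.822, -0.569, -0.0, 0.0]
ft_force: [-0.9, 0.3, 0.5]
grip_width: 0.603
```

```bash
python3 - <<'E'
from h import *
o=manip.get_obs(); print(o['position'],R.from_quat(o['ee_rot']).as_matrix().round(3),o['ft_force'],o['grip_width'],o['clock'],o['joint_pos'])
snap('wrist','w2.png')
print(px('w2.png',[.544,-.306,.076]))
E
```

```text
[ 0.5429933  -0.3036829   0.18108097] [[ 0.352 -0.936 -0.001]
 [-0.936 -0.352 -0.   ]
 [ 0.     0.001 -1.   ]] [-0.89249346  0.3476618   0.46658532] 0.6032921900104726 1.4 [ 0.66436911  0.37294202 -0.29130918  1.52361377  0.110665    1.26175483
 -0.85322273]
[315.71265685 193.27240804]
```

View pics/w2.png

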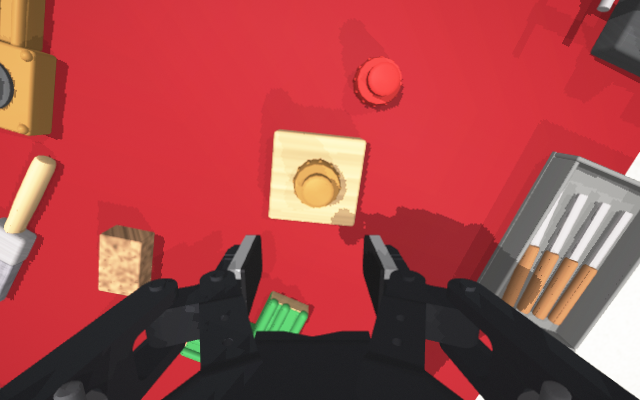

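The knob top centre is at about (320,189), the stand is around (318,178), and the red decoy is at (379,82). The prediction was (316,193), a few mm off.

```bash
python3 - <<'E'
from h import *
o=manip.get_obs(); Rt=R.from_quat(o['ee_rot']).as_matrix()
im=cv2.imread('pics/w2.png'); 
hsv=cv2.cvtColor(im,cv2.COLOR_BGR2HSV)
a=pt('w2.png',320,189,.076); print(a, 'tool',1e3*Rt.T@(a-o['position']))
# circle fit on knob top
g=cv2.GaussianBlur(cv2.cvtColor(cv2.resize(im[150:220,280:360],None,fx=6,fy=6,interpolation=3),cv2.COLOR_BGR2GRAY),(0,0),4)
c=cv2.HoughCircles(g,cv2.HOUGH_GRADIENT_ALT,1.5,10,param1=80,param2=0.6,minRadius=70,maxRadius=180)
print(None if c is None else (c[0]/6+[280,150,0])[:5])
# stand corners centre check: corners on its top z=.03
for q in [(275,130),(367,139),(356,226),(269,218)]: print(pt('w2.png',*q,.03))
print(np.mean([pt('w2.png',*q,.03) for q in [(275,130),(367,139),(356,226),(269,218)]],0))
E
```

```text
[ 0.54876676 -0.30806104  0.076     ] tool [  5.59421494  -4.49293674 105.27529158]
None
[ 0.57715491 -0.25259924  0.03      ]
[ 0.60017883 -0.33778304  0.03      ]
[ 0.51437467 -0.36251645  0.03      ]
[ 0.49096937 -0.27527993  0.03      ]
[ 0.54566945 -0.30704467  0.03      ]
```

Request:
{"op": "servo_tool", "data": {
  "moves": [
    {"travel": [5.5, -3.5, 25], "dr": [0, 0, 0]},
    {"travel": [0, 0, 30], "dr": [0, 0, 0]},
    {"travel": [0, 0, 30], "dr": [0, 0, 0]},
    {"travel": [0, 0, 25], "dr": [0, 0, 0]},
    {"travel": [0, 0, 10], "dr": [0, 0, 0]},
    {"travel": [0, 0, 3], "dr": [0, 0, 0]},
    {"travel": [0, 0, 0], "dr": [0, 0, 0]},
    {"travel": [0, 0, 0], "dr": [0, 0, 0]}
  ]
}}

```text
clock: 2.45
position: [0.5492, -0.3073, 0.0594]
ee_rot: [0.822, -0.569, 0.001, -0.0]
ft_force: [-0.3, -0.4, -0.2]
grip_width: 0.601
```

```bash
python3 - <<'E'
from h import *
o=manip.get_obs(); print(o['position'],o['ft_force'],o['grip_width'],o['clock'])
snap('wrist','w3.png')
p=o['position']
print(px('w3.png',[p[0],p[1],.076]),px('w3.png',[p[0],p[1],.056]))
E
```

```text
[ 0.54923479 -0.30733244  0.05936708] [-0.28346493 -0.36680145 -0.16913805] 0.6013413674375415 2.45
[313.37489408 262.77673112] [313.17103897 244.38752348]
```

View pics/w3.png

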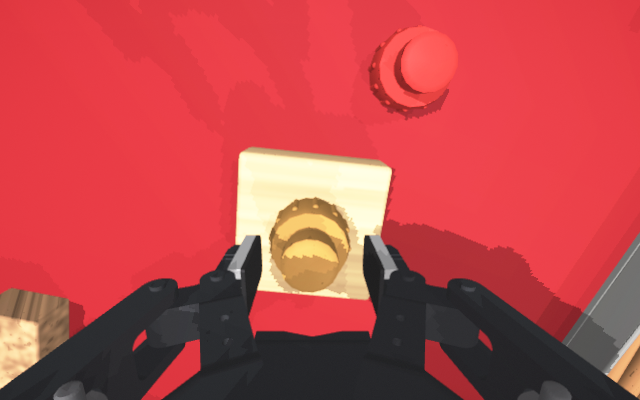

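The knob top is centred at about (310,263) between the fingers, against (313,263) predicted. I'll close, then lift.

Request:
{"op": "servo_tool", "data": {
  "moves": [
    {"travel": [-1, 0, 1], "dr": [0, 0, 0]},
    {"travel": [0, 0, 0], "dr": [0, 0, 0]},
    {"travel": [0, 0, 0], "dr": [0, 0, 0]},
    {"travel": [0, 0, 0], "dr": [0, 0, 0]},
    {"travel": [0, 0, 0], "dr": [0, 0, 0]},
    {"travel": [0, 0, 0], "dr": [0, 0, 0]}
  ],
  "claw": 1,
  "squeeze": 70
}}

```text
clock: 3.25
position: [0.5487, -0.3061, 0.0578]
ee_rot: [0.822, -0.569, 0.0, -0.0]
ft_force: [-0.5, 0.0, 5.3]
grip_width: 0.296
```

Request:
{"op": "servo_tool", "data": {
  "moves": [
    {"travel": [0, 0, -15], "dr": [0, 0, 0]},
    {"travel": [0, 0, -30], "dr": [0, 0, 0]},
    {"travel": [0, 0, -35], "dr": [0, 0, 0]},
    {"travel": [0, 0, -20], "dr": [0, 0, 0]},
    {"travel": [0, 0, 0], "dr": [0, 0, 0]},
    {"travel": [-40, -12, 0], "dr": [0, 0, 0]},
    {"travel": [-55, -17, 0], "dr": [0, 0, 0]},
    {"travel": [-55, -17, 0], "dr": [0, 0, 0]},
    {"travel": [-55, -17, 0], "dr": [0, 0, 0]},
    {"travel": [-55, -17, 0], "dr": [0, 0, 0]},
    {"travel": [-42, -12, 0], "dr": [0, 0, 0]},
    {"travel": [0, 0, 0], "dr": [0, 0, 0]}
  ]
}}

```text
clock: 4.75
position: [0.527, 0.0131, 0.1561]
ee_rot: [0.824, -0.567, -0.001, 0.0]
ft_force: [0.0, -0.7, -0.7]
grip_width: 0.298
```

Request:
{"op": "servo_tool", "data": {
  "moves": [
    {"travel": [0, 0, 0], "dr": [0, 0, 0]}
  ]
}}

```text
clock: 4.88
position: [0.5276, 0.0082, 0.1562]
ee_rot: [0.822, -0.569, -0.001, 0.001]
ft_force: [0.3, -0.3, -1.1]
grip_width: 0.301
```

```bash
python3 - <<'E'
from h import *
o=manip.get_obs(); print(o['position'],R.from_quat(o['ee_rot']).as_matrix().round(3),o['ft_force'],o['grip_width'],o['clock'],o['joint_pos'])
snap('wrist','w4.png')
p=o['position']
print(px('w4.png',[p[0],p[1],.054]),px('w4.png',[p[0],p[1],.032]))
E
```

```text
[0.52763904 0.00815655 0.1562163 ] [[ 0.352 -0.936 -0.002]
 [-0.936 -0.352 -0.   ]
 [-0.     0.002 -1.   ]] [ 0.28681541 -0.32229479 -1.05227375] 0.3007852475360372 4.875 [ 0.32753348  0.21355288 -0.48000224  1.79207791  0.10705592  1.16333685
 -1.39725942]
[312.79873605 194.23988424] [312.74928939 187.81226355]
```

View pics/w4.png

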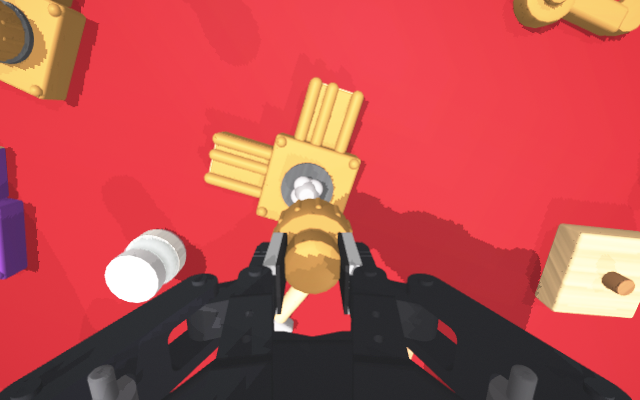

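The cap is held in the fingers (knob at about (314,265)). The washer and stud show just ahead of it, around (307,187). I'll fit the visible washer arc for precision.

```bash
python3 - <<'E'
from h import *
from scipy.optimize import least_squares
f='w4.png'; im=cv2.imread('pics/'+f); o=manip.get_obs(); Rt=R.from_quat(o['ee_rot']).as_matrix()
hsv=cv2.cvtColor(im,cv2.COLOR_BGR2HSV); m=((hsv[...,1]<70)).astype(np.uint8); m[:155]=0;m[212:]=0;m[:,:270]=0;m[:,345:]=0
P=[];
for t in np.radians(np.arange(-165,-14,3)):
    # outermost grey pixel along ray from (307,186)
    rs=np.arange(15,36,.25); uv=np.array([307+rs*np.cos(t),186+rs*np.sin(t)])
    v=m[uv[1].round().astype(int),uv[0].round().astype(int)]
    if v.any(): P.append(pt(f,*uv[:,np.nonzero(v)[0][-1]],.032)[:2])
P=np.array(P)
r=least_squares(lambda q:np.hypot(*(P-q[:2]).T)-q[2],[.527,.008,.024],loss='soft_l1',f_scale=.001)
r2=least_squares(lambda q:np.hypot(*(P-q[:2]).T)-.024,[.527,.008],loss='soft_l1',f_scale=.001)
print(len(P),r.x,r2.x,np.abs(r2.fun).mean())
d=np.array([*r2.x,0])-o['position']; print('tool',1e3*Rt.T@d)
big=cv2.resize(im[150:300,250:370],None,fx=4,fy=4,interpolation=2)
for z,c in((.032,(255,0,0)),):
  for a in np.linspace(0,6.28,60):
    u=px(f,[r2.x[0]+.024*np.cos(a),r2.x[1]+.024*np.sin(a),z]); cv2.circle(big,tuple(int(k) for k in (u-[250,150])*4+2),2,c,-1)
# knob: TCP-axis circle at knob top z=tcp+.0185
p=o['position']
for a in np.linspace(0,6.28,60):
    u=px(f,[p[0]+.014*np.cos(a),p[1]+.014*np.sin(a),p[2]+.0185]); cv2.circle(big,tuple(int(k) for k in (u-[250,150])*4+2),2,(0,255,0),-1)
    u=px(f,[p[0]+.022*np.cos(a),p[1]+.022*np.sin(a),p[2]-.0015]); cv2.circle(big,tuple(int(k) for k in (u-[250,150])*4+2),2,(255,255,0),-1)
cv2.imwrite('pics/c4.png',big)
E
```

```text
51 [0.52559665 0.01333491 0.02298649] [0.52444242 0.01292559] 0.0002802853522795248
tool [ -6.17001752   1.02856407 156.35994632]
```

View pics/c4.png

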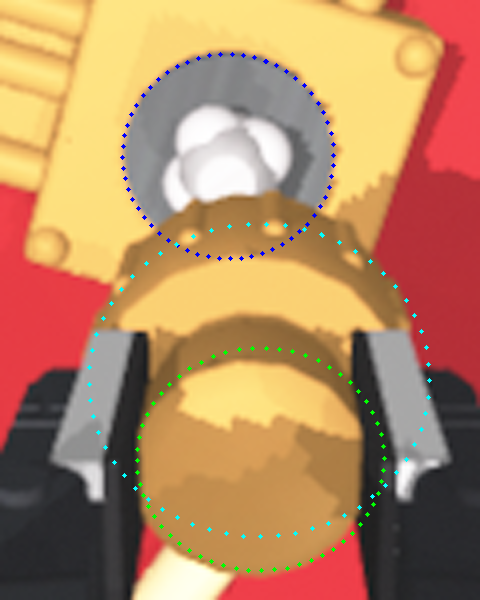

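The washer fit is good. The knob and both fingers share a bias of about -1.1 mm in tool x, so I'll correct for that relative to the cap. Next I'll go lower and check from near.

Request:
{"op": "servo_tool", "data": {
  "moves": [
    {"travel": [-4.5, 0, 15], "dr": [0, 0, 0]},
    {"travel": [0, 0, 25], "dr": [0, 0, 0]},
    {"travel": [0, 0, 20], "dr": [0, 0, 0]},
    {"travel": [0, 0, 4], "dr": [0, 0, 0]},
    {"travel": [0, 0, 0], "dr": [0, 0, 0]},
    {"travel": [0, 0, 0], "dr": [0, 0, 0]},
    {"travel": [0, 0, 0], "dr": [0, 0, 0]}
  ]
}}

```text
clock: 5.8
position: [0.527, 0.0132, 0.0939]
ee_rot: [0.822, -0.569, 0.001, -0.0]
ft_force: [-0.6, 0.2, -0.7]
grip_width: 0.297
```

```bash
python3 - <<'E'
from h import *
o=manip.get_obs(); print(o['position'],R.from_quat(o['ee_rot']).as_matrix().round(3),o['ft_force'],o['clock'])
a=snap('wrist','w5.png'); b=snap('scene','s5.png')
p=o['position']; print('stud px wrist',px('w5.png',[p[0],p[1],.032]))
u=px('s5.png',[p[0],p[1],.05]).astype(int); print('scene',u)
A=cv2.resize(a[140:300,235:395],(480,480),interpolation=2)
x0,y0=u[0]-40,u[1]-60; B=cv2.resize(b[y0:y0+120,x0:x0+80],(320,480),interpolation=2); print(x0,y0)
cv2.imwrite('pics/c5.png',np.hstack([A,B]))
E
```

```text
[0.52699979 0.01319421 0.0939266 ] [[ 0.352 -0.936  0.001]
 [-0.936 -0.352 -0.   ]
 [ 0.001 -0.001 -1.   ]] [-0.60066489  0.21132953 -0.73695027] 5.8
stud px wrist [312.83781814 209.51275586]
scene [334 201]
294 141
```

View pics/c5.png

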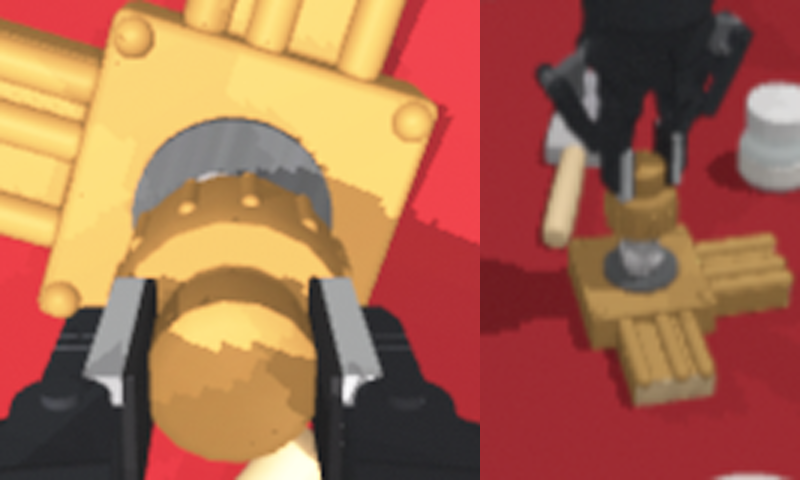

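In the wrist crop, washer and cap share the same centre column (about 234). In the scene crop they do too (about 642). So the lateral fit is good, and I'll check the fore-aft direction numerically.

```bash
python3 - <<'E'
from h import *
from scipy.optimize import least_squares
f='w5.png'; im=cv2.imread('pics/'+f); o=manip.get_obs(); Rt=R.from_quat(o['ee_rot']).as_matrix();p=o['position']
hsv=cv2.cvtColor(im,cv2.COLOR_BGR2HSV); m=(hsv[...,1]<70)
P=[]
for t in np.radians(np.arange(-160,-19,3)):
    rs=np.arange(24,42,.25); uv=np.array([313+rs*np.cos(t),211+rs*np.sin(t)])
    v=m[uv[1].round().astype(int),uv[0].round().astype(int)]
    if v.any(): P.append(pt(f,*uv[:,np.nonzero(v)[0][-1]],.032)[:2])
P=np.array(P)
r=least_squares(lambda q:np.hypot(*(P-q[:2]).T)-.024,p[:2],loss='soft_l1',f_scale=.001)
r3=least_squares(lambda q:np.hypot(*(P-q[:2]).T)-q[2],[*p[:2],.024],loss='soft_l1',f_scale=.001)
print(len(P),r.x,np.abs(r.fun).mean(),r3.x)
print('washer-TCP tool',1e3*Rt.T@(np.array([*r.x,p[2]])-p), 1e3*Rt.T@(np.array([*r3.x[:2],p[2]])-p))
# knob as seen: centre x 233/3+235, bottom 460/3+140
z=p[2]+.0182
b=pt(f,233/3+235,460/3+140,z); print('knob bottom tool',1e3*Rt.T@(b-p))
for x in(150,316): print('knob side',1e3*Rt.T@(pt(f,x/3+235,383/3+140,z)-p))
# shoulder front edge (skirt top, radius 22) & skirt front: tops at y=222, 178
s=pt(f,233/3+235,222/3+140,p[2]-.0018); print('shoulder front',1e3*Rt.T@(s-p))
E
```

```text
47 [0.52472176 0.01311752] 0.00022701449176735125 [0.52555137 0.01341764 0.02326419]
washer-TCP tool [-6.74473460e-01  2.00404034e+00 -1.70406123e-03] [-6.63349680e-01  1.12187915e+00 -1.08134708e-03]
knob bottom tool [ -0.23357589  14.99100099 -18.21060822]
knob side [-12.8846983    1.59476639 -18.20686709]
knob side [ 12.39564708   1.59312614 -18.19559588]
shoulder front [ -0.22315823 -17.40203329   1.81208734]
```

Washer and cap agree to within about 1 mm in both directions, inside the lead-in. I'll descend and press gradually.

Request:
{"op": "servo_tool", "data": {
  "moves": [
    {"travel": [0, 0, 8], "dr": [0, 0, 0]},
    {"travel": [0, 0, 6], "dr": [0, 0, 0]},
    {"travel": [0, 0, 3], "dr": [0, 0, 0]},
    {"travel": [0, 0, 0], "dr": [0, 0, 0]},
    {"travel": [0, 0, 0], "dr": [0, 0, 0]}
  ]
}}

```text
clock: 6.52
position: [0.5266, 0.0132, 0.0764]
ee_rot: [0.822, -0.569, 0.0, -0.0]
ft_force: [-0.6, 0.6, -0.8]
grip_width: 0.3
```

Request:
{"op": "servo_tool", "data": {
  "moves": [
    {"travel": [0, 0, 2], "dr": [0, 0, 0]},
    {"travel": [0, 0, 2], "dr": [0, 0, 0]},
    {"travel": [0, 0, 0], "dr": [0, 0, 0]},
    {"travel": [0, 0, 0], "dr": [0, 0, 0]}
  ]
}}

```text
clock: 7.02
position: [0.5276, 0.0135, 0.0732]
ee_rot: [0.822, -0.569, 0.001, -0.001]
ft_force: [-0.5, 0.9, 5.1]
grip_width: 0.297
```

Request:
{"op": "servo_tool", "data": {
  "moves": [
    {"travel": [0, 0, 2], "dr": [0, 0, 0]},
    {"travel": [0, 0, 1], "dr": [0, 0, 0]},
    {"travel": [0, 0, 0], "dr": [0, 0, 0]},
    {"travel": [0, 0, 0], "dr": [0, 0, 0]}
  ]
}}

```text
clock: 7.52
position: [0.5285, 0.0138, 0.0717]
ee_rot: [0.822, -0.569, 0.002, -0.001]
ft_force: [-3.8, 1.2, 18.2]
grip_width: 0.301
```

Request:
{"op": "servo_tool", "data": {
  "moves": [
    {"travel": [0, 0, 1.5], "dr": [0, 0, 0]},
    {"travel": [0, 0, 0], "dr": [0, 0, 0]},
    {"travel": [0, 0, 0], "dr": [0, 0, 0]}
  ]
}}

```text
clock: 7.9
position: [0.5283, 0.0138, 0.07]
ee_rot: [0.822, -0.569, 0.002, -0.001]
ft_force: [-3.7, 0.6, 16.7]
grip_width: 0.297
```

Request:
{"op": "servo_tool", "data": {
  "moves": [
    {"travel": [0, 0, 1.5], "dr": [0, 0, 0]},
    {"travel": [0, 0, 0], "dr": [0, 0, 0]},
    {"travel": [0, 0, 0], "dr": [0, 0, 0]}
  ]
}}

```text
clock: 8.28
position: [0.5279, 0.0136, 0.0678]
ee_rot: [0.822, -0.569, 0.001, -0.001]
ft_force: [-1.7, 1.3, 11.3]
grip_width: 0.301
```

Request:
{"op": "servo_tool", "data": {
  "moves": [
    {"travel": [0, 0, 2], "dr": [0, 0, 0]},
    {"travel": [0, 0, 2], "dr": [0, 0, 0]},
    {"travel": [0, 0, 2], "dr": [0, 0, 0]},
    {"travel": [0, 0, 0], "dr": [0, 0, 0]},
    {"travel": [0, 0, 0], "dr": [0, 0, 0]}
  ]
}}

```text
clock: 8.9
position: [0.5262, 0.0131, 0.06]
ee_rot: [0.822, -0.569, -0.0, 0.0]
ft_force: [0.0, 0.6, -2.1]
grip_width: 0.299
```

Request:
{"op": "servo_tool", "data": {
  "moves": [
    {"travel": [0, 0, 1], "dr": [0, 0, 0]},
    {"travel": [0, 0, 1], "dr": [0, 0, 0]},
    {"travel": [0, 0, 0], "dr": [0, 0, 0]},
    {"travel": [0, 0, 0], "dr": [0, 0, 0]}
  ]
}}

```text
clock: 9.4
position: [0.5265, 0.0131, 0.0597]
ee_rot: [0.822, -0.569, 0.0, 0.0]
ft_force: [-9.2, -1.9, 17.7]
grip_width: 0.297
```

Request:
{"op": "servo_tool", "data": {
  "moves": [
    {"travel": [0, 0.7, 0.5], "dr": [0, 0, 0]},
    {"travel": [0, 0, 0], "dr": [0, 0, 0]},
    {"travel": [0, 0, 0], "dr": [0, 0, 0]},
    {"travel": [0, 0, 0], "dr": [0, 0, 0]}
  ]
}}

```text
clock: 9.9
position: [0.5264, 0.0131, 0.0597]
ee_rot: [0.822, -0.569, 0.001, -0.0]
ft_force: [-7.2, -0.8, 19.9]
grip_width: 0.295
```

```bash
python3 - <<'E'
from h import *
a=snap('wrist','w6.png'); b=snap('scene','s6.png')
o=manip.get_obs(); print(o['position'],R.from_quat(o['ee_rot']).as_matrix().round(3),o['ft_force'],o['torque'],o['grip_width'],o['clock'])
A=cv2.resize(a[140:300,235:395],(480,480),interpolation=2)
B=cv2.resize(b[141:261,294:374],(320,480),interpolation=2)
cv2.imwrite('pics/c6.png',np.hstack([A,B]))
E
```

```text
[0.52642176 0.01310515 0.05965828] [[ 0.352 -0.936  0.001]
 [-0.936 -0.352 -0.001]
 [ 0.001 -0.001 -1.   ]] [-7.43805068 -0.53367476 20.15798415] [0.12449518 1.71175121 0.00402231] 0.3023914628993533 10.0
```

View pics/c6.png

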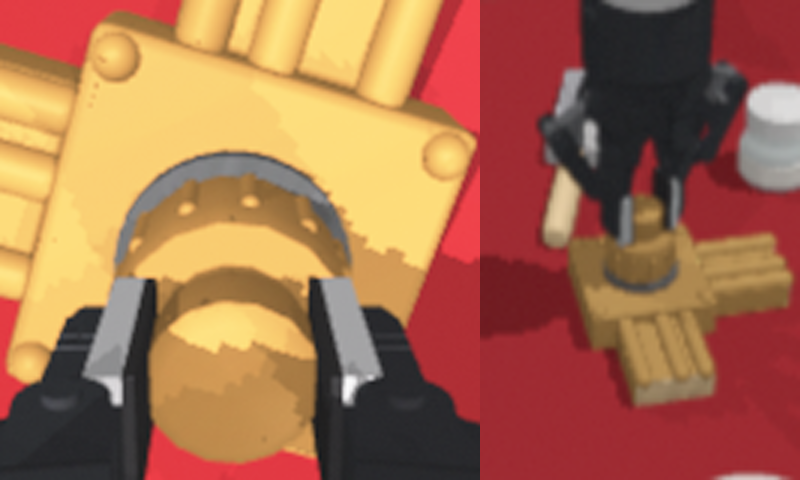

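The cap is down on the washer and looks level. In the wrist crop the visible front rim looks a bit wide, so I'll measure the centring fore-aft.

```bash
python3 - <<'E'
from h import *
from scipy.optimize import least_squares
f='w6.png'; im=cv2.imread('pics/'+f); o=manip.get_obs(); Rt=R.from_quat(o['ee_rot']).as_matrix();p=o['position']
T=lambda q:(1e3*Rt.T@(q-p)).round(2)
for n,y in(('washer front',152),('rim/skirt edge',176)): print(n,T(pt(f,234/3+235,y/3+140,.032)))
for n,x,y in(('wash L',115,250),('wash R',350,250)): print(n,T(pt(f,x/3+235,y/3+140,.032)))
print('front shoulder',T(pt(f,234/3+235,222/3+140,.058)))
for z in (.032,.036,.04,.05,.058):
    q=p+Rt@np.array([0,-.022,0]); u=px(f,[q[0],q[1],z]); print(z,(u-[235,140])*3)
# sat/value profile along the column
print([tuple(int(k) for k in im[v,313]) for v in range(186,216)])
E
```

```text
washer front [ -0.03 -22.71  27.68]
rim/skirt edge [ -0.03 -17.87  27.67]
wash L [-23.75  -2.51  27.64]
wash R [23.14 -2.5  27.68]
front shoulder [ -0.1  -17.37   1.67]
0.032 [234.01998302 155.63755125]
0.036 [234.10068064 161.02971422]
0.04 [234.18508427 166.66967067]
0.05 [234.41408301 181.97247514]
0.058 [234.61838897 195.62620362]
[(116, 209, 250), (116, 209, 250), (116, 209, 250), (111, 195, 243), (94, 142, 184), (95, 93, 94), (122, 120, 120), (137, 134, 135), (136, 134, 134), (136, 134, 134), (135, 133, 133), (134, 132, 131), (114, 124, 135), (74, 113, 145), (62, 111, 152), (61, 112, 154), (63, 114, 156), (64, 116, 158), (64, 116, 160), (65, 118, 162), (65, 118, 163), (67, 121, 166), (67, 123, 169), (70, 127, 174), (72, 129, 178), (75, 133, 182), (73, 131, 178), (73, 132, 180), (90, 164, 224), (107, 196, 245)]
```

```bash
python3 - <<'E'
from h import *
o=manip.get_obs(); print(o['position'],o['ft_force'],o['clock']); print(manip.hand_in())
E
```

```text
[0.52642176 0.01310515 0.05965828] [-7.43805068 -0.53367476 20.15798415] 10.0
the job is handed in; nothing more can be done
None
```

I lifted the gilt cap off the stand and pressed it through the click onto the bare stud. I handed the job in at 10.0 s with the gripper still holding and pressing the cap; the hand-in gives no verdict.

**Seating:** the push peaked at about 18 N, then fell to about -2 N as the springs pulled the cap down. The final TCP height of 59.7 mm, less the 27.8 mm offset from the grasp, puts the underside at about 31.9 mm against the washer's 32 mm. The tool's tilt is about 0.001 rad.

**Pressing:** the final reading was about 20 N down, with the grip set at 70 N.

**Checks that disagreed:**
- **Sideways force:** about 7 N remains along world -x.
- **Centring:** the last wrist picture shows the washer's front rim about 4.8 mm wide, where 2 mm was expected. The cap also measured about 10% smaller than its given size, and allowing for that the offset is about 1 mm. If it isn't allowed for, the offset would be nearly 3 mm. A seated cap can shift at most about 2 mm on the stud, which is within the 3.5 mm limit.

I took nothing but the cap, and the gripper stayed above or clear of the other objects. I did not check afterwards that they had not moved. I viewed 10 pictures; one of them was wasted on a refused first move.

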